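# Find and seat the rocking burner cap

### The job

One of the hob's three burner caps is off its seat. With the gripper above it, press down on the top of each cap with the fingertips, going in order from the robot's left to its right, to find the one that rocks, and nudge that cap with the fingers until it drops flat into its burner; all three must end flat and centred on their burners. The caps are only to be touched: never pick one up or knock it off, and leave the mill, jar, mug and shaker where they stand.

Things in the scene. Friction and masses are not known exactly. Their poses are not given: they have to be found in the camera images.
- hob: the fixed gas hob: a steel plate 340 (x) by 660 (y) by 8 mm, three burners in a row (at x +20 mm, y +210, 0 and -210 mm in its frame), and nearest the robot at x -125 mm, three knobs 36 mm wide, up to 34 mm above the counter. Origin: centre of its underside, on the counter; x away from the robot, y to the robot's left.
- cap_a: cap of burner_a, one of three identical loose caps: a dark steel disc 84 mm wide, 8 mm thick, with a round plug 58 mm wide, 5 mm deep below; 0.2 to 0.33 kg. Origin: centre of the plug's underside; z: the cap's upward normal. The disc is flat on top; plug at 0 to 5 mm, disc at 5 to 13 mm above the origin. A seated cap lies level, has 2 mm of sideways play and does not move under a press.
- burner_a_seat (a point): centre of the mouth of the fixed burner head under cap_a, at rim height, 30 mm above the counter; z up. The head is an aluminium ring 76 mm wide, mouth 62 mm wide, 22 mm tall on the hob plate. A seated cap's origin is 5 mm below this point. Burners a, b, c come in any order along the hob.
- cap_b: cap of burner_b, one of three identical loose caps: a dark steel disc 84 mm wide, 8 mm thick, with a round plug 58 mm wide, 5 mm deep below; 0.2 to 0.33 kg. Origin: centre of the plug's underside; z: the cap's upward normal. One of the three caps (varies) is off its seat: shifted 6 to 8 mm sideways, any direction, its plug riding on the rim on that side, so that side is high (tilt about 0.1 rad) and it rocks.
- burner_b_seat (a point): centre of the mouth of the fixed burner head under cap_b, at rim height, 30 mm above the counter; z up. The head is an aluminium ring 76 mm wide, mouth 62 mm wide, 22 mm tall on the hob plate. A seated cap's origin is 5 mm below this point. Burners a, b, c come in any order along the hob.
- cap_c: cap of burner_c, one of three identical loose caps: a dark steel disc 84 mm wide, 8 mm thick, with a round plug 58 mm wide, 5 mm deep below; 0.2 to 0.33 kg. Origin: centre of the plug's underside; z: the cap's upward normal. The unseated cap is seated by pushing its high edge level towards the burner's middle with a few newtons, till the plug drops in. A press 20 mm from its middle on the high half rocks it; at the rim it may tip right off.
- burner_c_seat (a point): centre of the mouth of the fixed burner head under cap_c, at rim height, 30 mm above the counter; z up. The head is an aluminium ring 76 mm wide, mouth 62 mm wide, 22 mm tall on the hob plate. A seated cap's origin is 5 mm below this point. Burners a, b, c come in any order along the hob.
- shaker: a small white ceramic salt shaker with a steel cap, 40 mm wide, 70 mm tall, standing on the rear (far) part of the hob plate between two burners; a bystander. Origin: centre of its underside.
- mill: a small turned wooden pepper mill, 40 mm wide, 72 mm tall, standing on the rear (far) part of the hob plate between the other two burners; a bystander. Origin: centre of its underside.
- mug: a white ceramic mug, 76 mm wide (plus its handle), 90 mm tall, on the counter beside one end of the hob; a bystander. Origin: centre of its underside.
- jar: an amber glass storage jar with a wooden lid, 72 mm wide, 110 mm tall, on the counter beside the other end of the hob; a bystander. Origin: centre of its underside.
Not all that is in view belongs to the job. Leave any yellow look-alike of the cap_a alone.

How it is judged:
By the outcome, as a careful person would: the job done as asked, in the order asked, and still so for the second after the job is handed in, with the robot touching nothing.
It also fails if it takes over 72 s, if anything falls off the work surface, if the arm or the gripper's body presses on something with over 40 N, if the wrist force passes 120 N, or if a joint passes its speed limit or range.

### The arm

A 6-joint arm with a two-finger parallel gripper is mounted at the origin on the work surface. World frame = base frame: x ahead of the robot, y to its left, z up, the work surface at z = 0. Lengths are in m, angles in degrees, forces in N, time in s.
With the tool pointing down it reaches from about 0.35 to 0.95 m from the base axis. Payload 17.4 kg.
Tool frame: the origin (TCP) lies at the centre of the arm's flange, where the gripper is bolted on; the fingertips stand 186 mm ahead of it and the grasp point (between the pads) lies manip.hold_point_z ahead of it (manip.hold_point_z is the distance from the TCP to the grasp point, in m); z points along the fingers, y is the line along which they close (so a half turn about z gives the same grasp; the last joint's range is limited). The gripper opens to 93 mm and grips with 3 to 60 N. Pads are 15 mm wide; open, the fingers measure 128 mm over their backs; the gripper's body (75 mm by 188 mm) begins 65 mm behind the grasp point.
Start: joints at [62.98, 6.646, 82.598, -0, 90.757, -2.166], TCP at [0.284, 0.612, 0.405] pointing down, gripper open.
Joint ranges: [-162.19, 162.19], [-47.58, 125.68], [4.15, 143.07], [-65.23, 245.23], [0.69, 171.88], [-170.13, 170.13]. Speed limits (degrees/s): [108.29, 108.29, 127.2, 180, 180, 180].

### API

Orientations are given as a 3x3 rotation matrix whose columns are the frame's x, y, z axes.
In Python, from workcell import manip gives the robot as it stands. The module is installed in compiled form; this text tells all that it offers.
- The arm moves only by the tool carry_out, never from a script. Its argument "deltas" is a list of rows, each a list of 7 numbers: the shift along the tool's x, y, z in mm, then the turn, a rotation vector about the tool's x, y, z in rad, then the opening, from 0 (shut) to 1 (fully open). In form: [[dx, dy, dz, rx, ry, rz, fingers], ...]. A call has 1 to 20 rows; each row is the pose to reach, as a shift and turn from the pose commanded when the call began, along the tool's axes at that moment; what a row does not reach only later rows make up. A row lasts 1/10 s, in which the tool goes at most 50 mm and 8.59 degrees, less where a joint would pass 70% of its speed; a pose out of reach is approached as far as the arm can. A call with a gripper value outside its range is refused whole. The fingers move at their own pace and stop on an object; the grip force is fixed at half the most. Time passes only in rows, so rows that repeat a pose let the fingers close. It gives the time, the measured TCP pose, the force, the opening and the grip force at its end, in the units of the state.
- manip.observe(): the state, without advancing time (a new reading comes with each control period).
- manip.snapshot(name): name is "scene" or "top" or "wrist"; returns the picture (480x640x3 uint8, red, green, blue); there is no depth.
- manip.get_calibration(name): a dict with "fx", "fy", "cx", "cy" (pixels), "world_from_camera" (4x4, takes a point from camera to world coordinates). Camera axes: x right, y down, z forward; pixel columns grow to the right and rows downward; lengths in m; the calibration is good to about 2 mm. A picture is of the moment at which its call begins: read the wrist's pose just before it. get_calibration takes no time and is no camera call; for the wrist camera it gives the pose at the moment of the call.
- manip.job_done(): hands the job in; it is judged then, once.
The state is a dict: "clock": time; "joint_pos": joint angles; "qvel": joint speeds; "joint_torque": joint torques, N m; "tcp_pos": TCP position; "ee_rot": TCP orientation; "wrist_force": force on the tool from outside, world axes, zero at the start; "torque": the same for the moment, N m; "finger_gap": finger opening in m; "finger_force": force on a finger pad.
Only numpy, scipy, OpenCV 4.12 (cv2) and the standard library are available. Lean on these libraries where they do the work, as an engineer would, in place of code of your own. Each camera call takes 0.05 s, during which the arm holds its last target. There are 200 camera calls.

## Working session

There is one attempt and no reset: what is moved stays moved. The work goes in short steps, Python scripts to look and compute and a tool call to move; the robot and the scene stay as the last step left them, time stands still between calls to the robot, and variables do not carry over. Pictures are saved under pics/ and viewed, at most 10 in all, crops included, and the job is handed in when it is done.

Besides the shell and the picture viewer there is one more tool, called after "Call:" by a JSON object that holds its "method" and its "body", one argument or row to a line. carry_out: Moves the arm, as the interface text tells. Its arguments: {"type":"object","properties":{"deltas":{"type":"array","items":{"type":"array","items":{"type":"number"}}}},"required":["deltas"]}

```bash
mkdir -p pics; python3 - <<'E'
from workcell import manip
import cv2,numpy as np
s=manip.observe();print({k:np.round(v,3).tolist() for k,v in s.items()},manip.hold_point_z)
for n in("scene","top"):
    im=manip.snapshot(n);cv2.imwrite(f"pics/{n}0.png",im[:,:,::-1]);c=manip.get_calibration(n);print(n,c["fx"],c["cx"],c["cy"],np.round(c["world_from_camera"],3).tolist())
E
```

```text
{'clock': 0.0, 'joint_pos': [62.978, 6.672, 82.635, -0.001, 90.756, -2.167], 'qvel': [-0.067, 0.033, -0.033, 0.053, 0.075, -0.044], 'joint_torque': [0.001, -72.128, -62.259, 0.078, 0.024, -0.0], 'tcp_pos': [0.284, 0.612, 0.404], 'ee_rot': [[-0.907, 0.42, -0.0], [0.42, 0.907, -0.001], [0.0, -0.001, -1.0]], 'wrist_force': [0.254, -0.568, 0.196], 'torque': [0.025, -0.009, 0.062], 'finger_force': 0.0, 'finger_gap': 0.093} 0.1673
scene 623.5565913589952 315.0099742845035 252.1720743820439 [[-0.153, 0.615, -0.774, 1.665], [0.988, 0.105, -0.112, 0.184], [0.013, -0.782, -0.624, 0.879], [0.0, 0.0, 0.0, 1.0]]
top 534.6632384431076 316.1291819967914 247.96889170768824 [[-0.019, -0.987, 0.159, 0.4], [-1.0, 0.02, 0.01, 0.024], [-0.013, -0.159, -0.987, 1.457], [0.0, 0.0, 0.0, 1.0]]
```

View pics/top0.png

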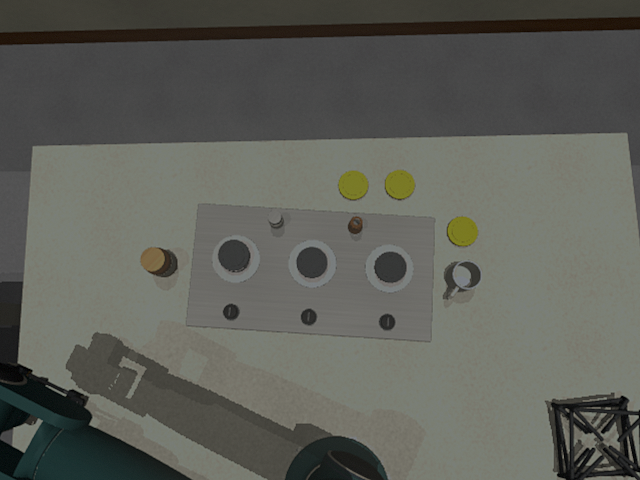

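View pics/scene0.png

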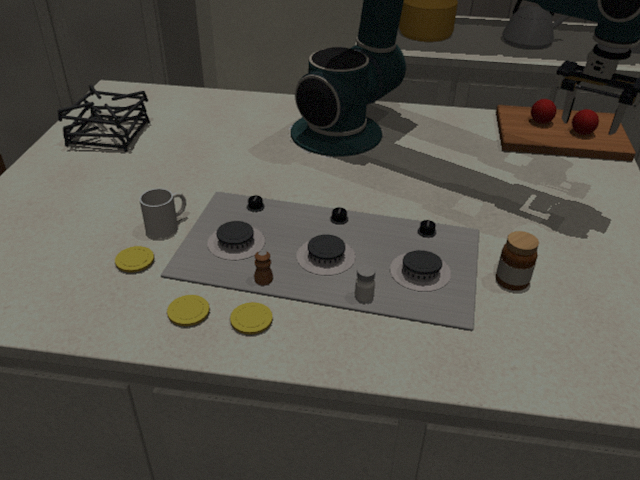

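The top view shows caps at px (234,255), (312,263) and (390,267), with white rings around them. The jar is left at (158,262), the mug right at (463,276), the shaker at (277,220) and the mill at (355,225). The scene view shows the same caps at (422,267), (326,250) and (235,236), with yellow decoys at the far side.

```bash
cat > h.py <<'E'
from workcell import manip
import cv2,numpy as np
def ray(c,u,v):
    T=np.array(c["world_from_camera"]);d=T[:3,:3]@[(u-c["cx"])/c["fx"],(v-c["cy"])/c["fy"],1];return T[:3,3],d/np.linalg.norm(d)
def onz(c,u,v,z):
    o,d=ray(c,u,v);return o+d*(z-o[2])/d[2]
def tri(r1,r2):
    A=sum(np.eye(3)-np.outer(d,d) for o,d in(r1,r2));b=sum((np.eye(3)-np.outer(d,d))@o for o,d in(r1,r2));return np.linalg.solve(A,b)
def dark(im,guess,lo,thr,box):
    u,v=guess;x0,y0=u-box,v-box
    g=cv2.cvtColor(im[y0:v+box,x0:u+box],cv2.COLOR_RGB2GRAY)
    m=(g<thr).astype(np.uint8);n,l,st,ce=cv2.connectedComponentsWithStats(m)
    i=1+np.argmax(st[1:,4]);cs,_=cv2.findContours((l==i).astype(np.uint8),0,1)
    e=cv2.fitEllipse(cv2.convexHull(max(cs,key=cv2.contourArea)));return (e[0][0]+x0,e[0][1]+y0),e[1],st[i,4]
E
python3 - <<'E'
from h import *
C={n:manip.get_calibration(n) for n in("top","scene")};I={n:cv2.imread(f"pics/{n}0.png")[:,:,::-1].copy() for n in C}
for t,s in(((234,255),(422,262)),((312,263),(326,245)),((390,267),(235,232))):
    a=dark(I["top"],t,0,85,28);
    g=cv2.cvtColor(I["top"],cv2.COLOR_RGB2GRAY);print([int(x) for x in g[t[1],t[0]:t[0]+32:2]])
    gs=cv2.cvtColor(I["scene"],cv2.COLOR_RGB2GRAY);print([int(x) for x in gs[s[1]-15:s[1]+25,s[0]]])
    print(a,onz(C["top"],*a[0],.038))
    # white ring on plate in top
    x0,y0=t[0]-32,t[1]-32;r=g[y0:y0+64,x0:x0+64];m=(r>148).astype(np.uint8)
    n,l,st,ce=cv2.connectedComponentsWithStats(m);i=1+np.argmax(st[1:,4]);cs,_=cv2.findContours((l==i).astype(np.uint8),0,1)
    e=cv2.fitEllipse(max(cs,key=cv2.contourArea));print("ring",e,onz(C["top"],e[0][0]+x0,e[0][1]+y0,.008))
E
python3 -c "
import cv2
a=cv2.imread('pics/scene0.png')[190:310,190:470];b=cv2.imread('pics/top0.png')[190:350,180:445]
cv2.imwrite('pics/crop_s.png',cv2.resize(a,None,fx=2.8,fy=2.8,interpolation=2))"
```

```text
[57, 57, 57, 58, 56, 58, 58, 53, 87, 120, 120, 124, 125, 107, 107, 107]
[98, 100, 99, 74, 35, 38, 39, 42, 37, 38, 42, 38, 41, 39, 42, 40, 38, 36, 40, 38, 39, 32, 41, 42, 34, 11, 16, 26, 41, 42, 42, 32, 38, 44, 46, 51, 58, 55, 55, 89]
((233.9465560913086, 255.5697956085205), (31.114938735961914, 32.87058639526367), np.int32(810)) [0.6131397  0.25973175 0.038     ]Traceback (most recent call last):
  File "<stdin>", line 10, in <module>
    return _wrapfunc(a, 'argmax', axis=axis, out=out, **kwds)
    return bound(*args, **kwds)
ValueError: attempt to get argmax of an empty sequence
```

View pics/crop_s.png

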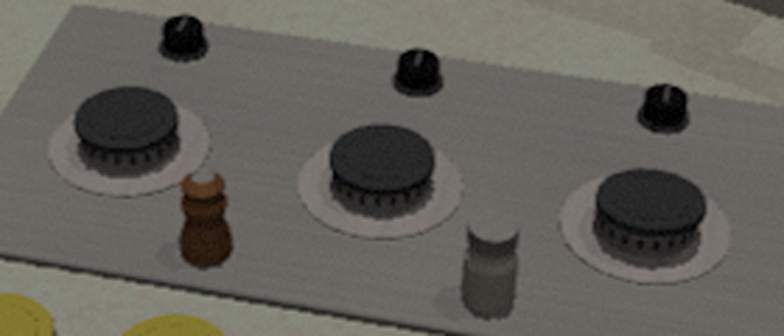

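The crop shows three dark caps on white rings. The right one, which is the robot's left, looks slightly tilted or shifted. I'll measure ring against cap.

```bash
python3 - <<'E'
from h import *
C=manip.get_calibration("top");I=cv2.imread("pics/top0.png")[:,:,::-1].copy()
g=cv2.GaussianBlur(cv2.cvtColor(I,cv2.COLOR_RGB2GRAY),(3,3),0)
S=[]
for t in((234,255),(312,263),(390,267)):
    a=dark(I,t,0,85,28);p=onz(C,*a[0],.038)
    x0,y0=t[0]-32,t[1]-32;m=(g[y0:y0+64,x0:x0+64]>114).astype(np.uint8)
    n,l,st,ce=cv2.connectedComponentsWithStats(m);i=1+np.argmax(st[1:,4]);cs,_=cv2.findContours((l==i).astype(np.uint8),0,1)
    e=cv2.fitEllipse(max(cs,key=cv2.contourArea));q=onz(C,e[0][0]+x0,e[0][1]+y0,.008)
    print(np.round(p*1e3,1),a[1],np.round(q*1e3,1),np.round(e[1],1),np.round((p-q)*1e3,1))
hsv=cv2.cvtColor(I,cv2.COLOR_RGB2HSV)
for n,u,v,z in(("shaker",276,215,.07),("mill",355,220,.07),("jar",153,261,.11),("mug",463,276,.09),("k1",231,311,.034),("k2",309,316,.034),("k3",387,321,.034)):print(n,np.round(onz(C,u,v,z),3))
cw=manip.get_calibration("wrist");T=np.array(cw["world_from_camera"]);s=manip.observe()
R=np.array(s["ee_rot"]);print(np.round(R.T@(T[:3,3]-s["tcp_pos"]),3),np.round(R.T@T[:3,:3],2).tolist(),cw["fx"])
E
```

```text
[613.1 259.7  38. ] (31.114938735961914, 32.87058639526367) [609.8 260.8   8. ] [45.8 46.9] [ 3.3 -1.1 30. ]
[591.   51.7  38. ] (30.560420989990234, 30.931644439697266) [592.5  51.9   8. ] [46.4 46.8] [-1.5 -0.2 30. ]
[ 574.  -157.5   38. ] (30.560546875, 32.03178024291992) [ 575.2 -158.6    8. ] [46.1 47.3] [-1.1  1.1 30. ]
shaker [0.715 0.143 0.07 ]
mill [ 0.697 -0.066  0.07 ]
jar [0.593 0.455 0.11 ]
mug [ 0.54  -0.336  0.09 ]
k1 [0.465 0.267 0.034]
k2 [0.448 0.061 0.034]
k3 [ 0.431 -0.144  0.034]
[ 0.073 -0.     0.019] [[0.0, -0.96, -0.26], [1.0, 0.0, 0.0], [-0.0, -0.26, 0.96]] 351.70345823712955
```

Call:
{"method": "carry_out", "body": {
  "deltas": [
    [-511,-149,75,0,0,-0.351,0],
    [-511,-149,75,0,0,-0.351,0],
    [-511,-149,75,0,0,-0.351,0],
    [-511,-149,75,0,0,-0.351,0],
    [-511,-149,75,0,0,-0.351,0],
    [-511,-149,75,0,0,-0.351,0],
    [-511,-149,75,0,0,-0.351,0],
    [-511,-149,75,0,0,-0.351,0],
    [-511,-149,75,0,0,-0.351,0],
    [-511,-149,75,0,0,-0.351,0],
    [-511,-149,75,0,0,-0.351,0],
    [-511,-149,75,0,0,-0.351,0],
    [-511,-149,75,0,0,-0.351,0],
    [-511,-149,75,0,0,-0.351,0],
    [-511,-149,75,0,0,-0.351,0]
  ]
}}

```text
clock: 1.6
tcp_pos: [0.684, 0.2635, 0.3301]
ee_rot: [[-0.997, 0.081, 0.0], [0.081, 0.997, 0.0], [-0.0, 0.0, -1.0]]
wrist_force: [0.9, 0.3, -0.2]
finger_gap: 0.0003
finger_force: 0.0
```

```bash
cat > look.py <<'E'
from h import *
import sys
s=manip.observe();C=manip.get_calibration("wrist");im=manip.snapshot("wrist");cv2.imwrite(f"pics/{sys.argv[1]}.png",im[:,:,::-1]);np.save(f"pics/{sys.argv[1]}.npy",C["world_from_camera"])
print(s["clock"],np.round(s["tcp_pos"],4),np.round(s["ee_rot"],3).tolist(),s["finger_gap"],np.round(s["wrist_force"],2))
T=np.array(C["world_from_camera"]);pr=lambda p:(lambda q:(C["fx"]*q[0]/q[2]+C["cx"],C["fy"]*q[1]/q[2]+C["cy"]))(T[:3,:3].T@(np.array(p)-T[:3,3]))
for p in((.6115,.2605,.03),(.5925,.0515,.03),(.575,-.158,.03)):print(np.round(pr(p)))
E
python3 look.py w1
```

```text
1.6 [0.684  0.2635 0.3301] [[-0.997, 0.081, 0.0], [0.081, 0.997, 0.0], [-0.0, 0.0, -1.0]] 0.00032243239293459674 [ 0.86  0.27 -0.22]
[311. 150.]
[ 38. 147.]
[-236.  146.]
```

View pics/w1.png

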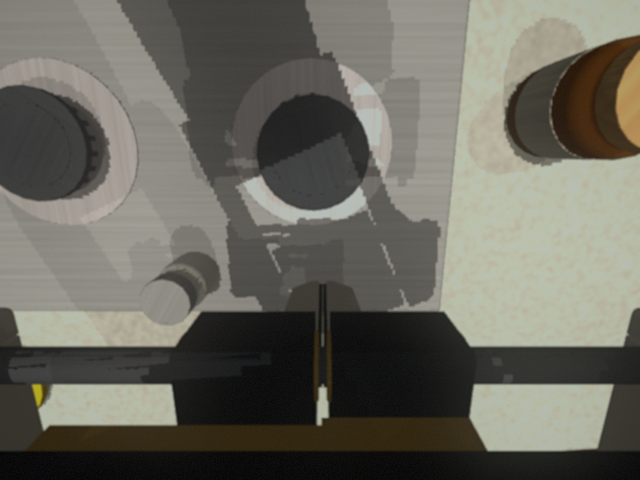

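Wrist view: the left burner's ring spans about u 235–391, v 58–225. Its cap spans u 257–370, v 93–210, shifted downwards in the image (away from the robot).

```bash
python3 - <<'E'
from h import *
C=manip.get_calibration("wrist");I=cv2.imread("pics/w1.png")[:,:,::-1].copy()
g=cv2.cvtColor(I,cv2.COLOR_RGB2GRAY)
for thr in(60,70,80):
  a=dark(I,(313,152),0,thr,63);print(thr,a,np.round(onz(C,*a[0],.041)*1e3,1))
f=lambda u,v,z:np.round(onz(C,u,v,z)*1e3,1)
print("ring",f(313,141.5,.009), "edges",[f(*p,.009) for p in((235,142),(391,142),(313,58),(313,225))])
print("col",[int(x) for x in g[50:235:2,313]]);print("row",[int(x) for x in g[142,225:400:2]])
E
```

```text
60 ((311.9343376159668, 152.06676483154297), (111.0331039428711, 118.04283142089844), np.int32(5396)) [613.4 261.2  41. ]
70 ((311.46533966064453, 150.89792251586914), (114.05842590332031, 115.150146484375), np.int32(9794)) [612.6 260.9  41. ]
80 ((307.00060653686523, 146.27104568481445), (113.7188949584961, 131.92440795898438), np.int32(10475)) [609.  257.9  41. ]
ring [605.3 261.9   9. ] edges [array([600.5, 197.8,   9. ]), array([610.9, 325.8,   9. ]), array([543.4, 267.3,   9. ]), array([675.2, 255.7,   9. ])]
col [69, 70, 68, 67, 79, 87, 87, 88, 85, 86, 86, 87, 87, 86, 86, 83, 86, 85, 86, 86, 86, 73, 42, 36, 37, 37, 38, 40, 35, 35, 38, 36, 37, 37, 37, 36, 38, 37, 38, 38, 38, 36, 37, 37, 38, 37, 35, 36, 52, 66, 65, 66, 64, 65, 66, 66, 67, 67, 69, 67, 67, 67, 66, 64, 65, 64, 66, 67, 67, 67, 69, 69, 65, 70, 68, 66, 67, 66, 67, 65, 122, 184, 187, 187, 161, 111, 113, 108, 96, 93, 91, 91, 92]
row [79, 83, 88, 93, 104, 95, 82, 83, 83, 82, 82, 83, 83, 84, 79, 72, 56, 37, 36, 37, 38, 35, 37, 37, 38, 37, 35, 37, 36, 37, 35, 35, 37, 36, 37, 37, 34, 37, 34, 38, 37, 38, 36, 38, 35, 38, 40, 45, 48, 54, 64, 65, 66, 66, 66, 66, 67, 69, 68, 67, 49, 48, 50, 50, 51, 52, 50, 50, 52, 51, 49, 89, 176, 188, 184, 185, 186, 179, 167, 170, 172, 169, 167, 157, 132, 133, 133, 133]
```

The left cap is shifted about +6.5 mm in x, so its far side is high. I'll press gently 18–20 mm from its middle on that side.

Call:
{"method": "carry_out", "body": {
  "deltas": [
    [53,-7,60,0,0,0,0],
    [53,-7,92,0,0,0,0],
    [53,-7,92,0,0,0,0],
    [53,-7,92,0,0,0,0],
    [53,-7,92,0,0,0,0],
    [53,-7,92,0,0,0,0]
  ]
}}

```text
clock: 2.25
tcp_pos: [0.6325, 0.2602, 0.2404]
ee_rot: [[-0.997, 0.083, 0.003], [0.083, 0.997, 0.001], [-0.003, 0.001, -1.0]]
wrist_force: [0.2, -0.1, 0.1]
finger_gap: 0.0005
finger_force: 0.0
```

Call:
{"method": "carry_out", "body": {
  "deltas": [
    [0,0,3,0,0,0,0],
    [0,0,5,0,0,0,0],
    [0,0,6,0,0,0,0],
    [0,0,7,0,0,0,0],
    [0,0,7,0,0,0,0]
  ]
}}

```text
clock: 2.75
tcp_pos: [0.6314, 0.2599, 0.2307]
ee_rot: [[-0.997, 0.083, 0.0], [0.083, 0.997, -0.0], [-0.0, -0.0, -1.0]]
wrist_force: [-0.6, 0.9, 0.9]
finger_gap: 0.0007
finger_force: 0.4
```

Call:
{"method": "carry_out", "body": {
  "deltas": [
    [0,0,1,0,0,0,0],
    [0,0,1,0,0,0,0],
    [0,0,1,0,0,0,0]
  ]
}}

```text
clock: 3.05
tcp_pos: [0.6315, 0.2599, 0.2301]
ee_rot: [[-0.997, 0.083, 0.001], [0.083, 0.997, 0.0], [-0.001, 0.0, -1.0]]
wrist_force: [1.6, -0.0, 3.8]
finger_gap: 0.0003
finger_force: 1.5
```

Call:
{"method": "carry_out", "body": {
  "deltas": [
    [0,0,1,0,0,0,0],
    [0,0,1,0,0,0,0],
    [0,0,1,0,0,0,0]
  ]
}}

```text
clock: 3.35
tcp_pos: [0.6316, 0.2599, 0.2294]
ee_rot: [[-0.997, 0.083, 0.001], [0.083, 0.997, 0.0], [-0.001, 0.001, -1.0]]
wrist_force: [3.3, -0.1, 5.8]
finger_gap: -0.0
finger_force: 2.9
```

The cap's top was met at about 44 mm (a seated top is 38 mm) and it gives at only a few newtons, so it is unseated. Now the middle cap.

Call:
{"method": "carry_out", "body": {
  "deltas": [
    [0,0,-22,0,0,0,0],
    [0,0,-22,0,0,0,0],
    [13,-210,-22,0,0,0,0],
    [13,-210,-22,0,0,0,0],
    [13,-210,-22,0,0,0,0],
    [13,-210,-22,0,0,0,0],
    [13,-210,-22,0,0,0,0],
    [13,-210,-22,0,0,0,0],
    [13,-210,-8,0,0,0,0],
    [13,-210,-1,0,0,0,0],
    [13,-210,1,0,0,0,0],
    [13,-210,1,0,0,0,0],
    [13,-210,1,0,0,0,0]
  ]
}}

```text
clock: 4.65
tcp_pos: [0.6012, 0.0523, 0.2278]
ee_rot: [[-0.997, 0.082, -0.0], [0.082, 0.997, 0.0], [0.0, 0.0, -1.0]]
wrist_force: [-0.6, -0.2, 0.5]
finger_gap: 0.0004
finger_force: 0.0
```

Call:
{"method": "carry_out", "body": {
  "deltas": [
    [0,0,1,0,0,0,0],
    [0,0,2,0,0,0,0],
    [0,0,3,0,0,0,0],
    [0,0,3,0,0,0,0],
    [0,0,3,0,0,0,0]
  ]
}}

```text
clock: 5.15
tcp_pos: [0.6011, 0.0517, 0.2248]
ee_rot: [[-0.997, 0.083, 0.0], [0.083, 0.997, -0.0], [-0.0, -0.0, -1.0]]
wrist_force: [-0.1, -0.6, 0.0]
finger_gap: 0.0007
finger_force: 0.0
```

Tips are at 38.8 mm with no contact yet.

Call:
{"method": "carry_out", "body": {
  "deltas": [
    [0,0,1,0,0,0,0],
    [0,0,2,0,0,0,0],
    [0,0,2,0,0,0,0],
    [0,0,2,0,0,0,0]
  ]
}}

```text
clock: 5.55
tcp_pos: [0.6011, 0.0517, 0.2243]
ee_rot: [[-0.997, 0.083, 0.001], [0.083, 0.997, -0.0], [-0.001, -0.0, -1.0]]
wrist_force: [-8.3, -0.7, 16.2]
finger_gap: 0.0005
finger_force: 8.2
```

Firm: 16 N with no motion, top at 38.3 mm. Now the right cap.

Call:
{"method": "carry_out", "body": {
  "deltas": [
    [0,0,-26,0,0,0,0],
    [0,0,-26,0,0,0,0],
    [0,-210,-26,0,0,0,0],
    [0,-210,-26,0,0,0,0],
    [0,-210,-26,0,0,0,0],
    [0,-210,-26,0,0,0,0],
    [0,-210,-26,0,0,0,0],
    [0,-210,-26,0,0,0,0],
    [0,-210,-14,0,0,0,0],
    [0,-210,-7,0,0,0,0],
    [0,-210,-4,0,0,0,0],
    [0,-210,-2,0,0,0,0],
    [0,-210,-1,0,0,0,0],
    [0,-210,-1,0,0,0,0]
  ]
}}

```text
clock: 6.95
tcp_pos: [0.5839, -0.1568, 0.2243]
ee_rot: [[-0.997, 0.082, 0.0], [0.082, 0.997, 0.0], [-0.0, 0.0, -1.0]]
wrist_force: [-3.6, 3.4, 7.0]
finger_gap: 0.0006
finger_force: 3.4
```

Also firm at the same height. I'll go back over the left cap and look.

Call:
{"method": "carry_out", "body": {
  "deltas": [
    [0,0,-40,0,0,0,0],
    [0,0,-80,0,0,0,0],
    [-65,427,-106,0,0,0,0],
    [-65,427,-106,0,0,0,0],
    [-65,427,-106,0,0,0,0],
    [-65,427,-106,0,0,0,0],
    [-65,427,-106,0,0,0,0],
    [-65,427,-106,0,0,0,0],
    [-65,427,-106,0,0,0,0],
    [-65,427,-106,0,0,0,0],
    [-65,427,-106,0,0,0,0],
    [-65,427,-106,0,0,0,0],
    [-65,427,-106,0,0,0,0],
    [-65,427,-106,0,0,0,0]
  ]
}}

```text
clock: 8.35
tcp_pos: [0.6836, 0.2621, 0.3296]
ee_rot: [[-0.997, 0.083, -0.0], [0.083, 0.997, -0.0], [0.0, -0.0, -1.0]]
wrist_force: [0.9, -0.0, 0.0]
finger_gap: 0.0003
finger_force: 0.0
```

```bash
python3 look.py w2; python3 - <<'E'
from h import *
C=manip.get_calibration("wrist");I=cv2.imread("pics/w2.png")[:,:,::-1].copy()
for thr in(60,65,70):
  a=dark(I,(313,152),0,thr,63);print(thr,a,np.round(onz(C,*a[0],.041)*1e3,1))
g=cv2.cvtColor(I,cv2.COLOR_RGB2GRAY);m=(g<72).astype(np.uint8)*255
b=cv2.Canny(cv2.GaussianBlur(g,(5,5),0),30,70)
h=cv2.HoughCircles(cv2.GaussianBlur(g,(5,5),0),cv2.HOUGH_GRADIENT,1,5,param1=60,param2=15,minRadius=53,maxRadius=60);print(h[0,:3]if h is not None else 0)
cv2.imwrite("pics/w2c.png",cv2.resize(I[40:240,210:410,::-1],None,fx=2.9,fy=2.9,interpolation=2))
E
```

```text
8.35 [0.6836 0.2621 0.3296] [[-0.997, 0.083, -0.0], [0.083, 0.997, -0.0], [0.0, -0.0, -1.0]] 0.0003195276271121776 [ 0.91 -0.01  0.02]
[313. 150.]
[ 40. 148.]
[-234.  148.]
60 ((313.7971954345703, 151.31946563720703), (111.56071472167969, 115.35030364990234), np.int32(5453)) [612.4 260.9  41. ]
65 ((313.81375885009766, 151.27877044677734), (111.92234802246094, 115.68645477294922), np.int32(5779)) [612.4 260.9  41. ]
70 ((313.5538520812988, 150.73297882080078), (113.18653106689453, 114.8982162475586), np.int32(9816)) [612.  260.8  41. ]
[[314.5 151.5  57.1]
 [ 43.5 143.5  58.3]
 [315.5 156.5  53.9]]
```

View pics/w2c.png

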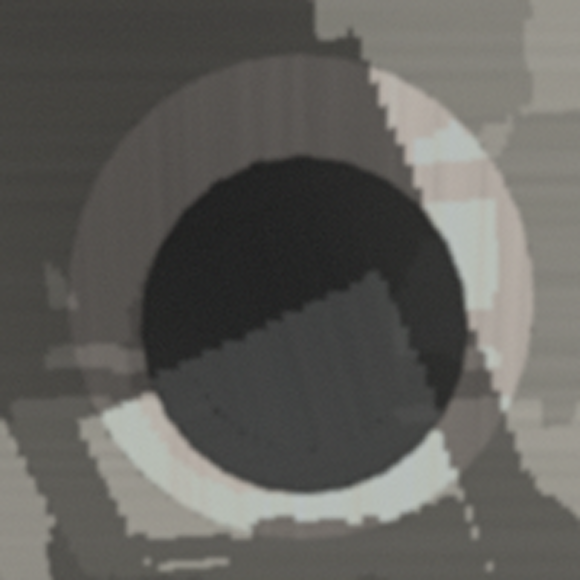

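The crop confirms it: ring centre at about (302,297) and cap at (305,325), offset along the tool's -x. I'll lower the shut fingers just beyond the far edge, then push along the tool's +x.

Call:
{"method": "carry_out", "body": {
  "deltas": [
    [11,-7,40,0,0,0,0],
    [11,-7,80,0,0,0,0],
    [11,-7,100,0,0,0,0],
    [11,-7,110,0,0,0,0],
    [11,-7,110,0,0,0,0],
    [11,-7,110,0,0,0,0]
  ]
}}

```text
clock: 9.0
tcp_pos: [0.6726, 0.2562, 0.2213]
ee_rot: [[-0.997, 0.083, 0.002], [0.083, 0.997, 0.001], [-0.002, 0.001, -1.0]]
wrist_force: [0.7, 0.1, 0.1]
finger_gap: 0.0008
finger_force: 0.0
```

Call:
{"method": "carry_out", "body": {
  "deltas": [
    [3,0,0,0,0,0,0],
    [6,0,0,0,0,0,0],
    [9,0,0,0,0,0,0],
    [10,0,0,0,0,0,0],
    [10,0,0,0,0,0,0],
    [10,0,0,0,0,0,0]
  ]
}}

```text
clock: 9.6
tcp_pos: [0.6622, 0.2574, 0.2198]
ee_rot: [[-0.997, 0.083, -0.0], [0.083, 0.997, 0.0], [0.0, -0.0, -1.0]]
wrist_force: [0.3, -0.1, 0.3]
finger_gap: 0.0006
finger_force: 0.0
```

Call:
{"method": "carry_out", "body": {
  "deltas": [
    [1,0,0,0,0,0,0],
    [2,0,0,0,0,0,0],
    [3,0,0,0,0,0,0],
    [3,0,0,0,0,0,0]
  ]
}}

```text
clock: 10.0
tcp_pos: [0.6592, 0.2576, 0.2197]
ee_rot: [[-0.997, 0.083, -0.0], [0.083, 0.997, -0.0], [0.0, -0.0, -1.0]]
wrist_force: [0.8, -0.8, -1.1]
finger_gap: 0.0002
finger_force: 0.1
```

Call:
{"method": "carry_out", "body": {
  "deltas": [
    [0.7,0,0,0,0,0,0],
    [1.4,0,0,0,0,0,0],
    [2,0,0,0,0,0,0],
    [2,0,0,0,0,0,0]
  ]
}}

```text
clock: 10.4
tcp_pos: [0.6577, 0.2575, 0.2202]
ee_rot: [[-0.997, 0.083, 0.002], [0.083, 0.997, -0.0], [-0.002, -0.0, -1.0]]
wrist_force: [6.3, -3.5, -0.8]
finger_gap: 0.0005
finger_force: 3.3
```

Call:
{"method": "carry_out", "body": {
  "deltas": [
    [0.5,0,0,0,0,0,0],
    [1,0,0,0,0,0,0],
    [1,0,0,0,0,0,0]
  ]
}}

```text
clock: 10.7
tcp_pos: [0.6571, 0.2574, 0.2206]
ee_rot: [[-0.997, 0.083, 0.004], [0.083, 0.997, -0.0], [-0.004, -0.0, -1.0]]
wrist_force: [10.3, -3.6, -0.4]
finger_gap: 0.0003
finger_force: 5.5
```

Call:
{"method": "carry_out", "body": {
  "deltas": [
    [0.5,0,0,0,0,0,0],
    [1,0,0,0,0,0,0],
    [1,0,0,0,0,0,0]
  ]
}}

```text
clock: 11.0
tcp_pos: [0.6565, 0.2573, 0.221]
ee_rot: [[-0.997, 0.083, 0.005], [0.083, 0.997, -0.0], [-0.005, 0.0, -1.0]]
wrist_force: [15.2, -4.8, 0.3]
finger_gap: 0.0007
finger_force: 7.9
```

Force is rising to 15 N, so the cap is either seated against the wall or jammed. I'll back off, rise and look.

Call:
{"method": "carry_out", "body": {
  "deltas": [
    [-8,0,0,0,0,0,0],
    [-14,0,0,0,0,0,0],
    [-20,0,-40,0,0,0,0],
    [-28,5,-80,0,0,0,0],
    [-28,5,-109,0,0,0,0],
    [-28,5,-109,0,0,0,0],
    [-28,5,-109,0,0,0,0]
  ]
}}

```text
clock: 11.7
tcp_pos: [0.6837, 0.2607, 0.3288]
ee_rot: [[-0.997, 0.083, 0.0], [0.083, 0.997, 0.0], [-0.0, 0.0, -1.0]]
wrist_force: [0.5, 0.4, -1.3]
finger_gap: 0.0007
finger_force: 0.0
```

```bash
python3 look.py w3; python3 - <<'E'
from h import *
C=manip.get_calibration("wrist");I=cv2.imread("pics/w3.png")[:,:,::-1].copy()
for thr in(60,65,70):
  a=dark(I,(313,146),0,thr,63);print(thr,a,np.round(onz(C,*a[0],.038)*1e3,1))
a=dark(I,(40,143),0,65,40) 
cv2.imwrite("pics/w3c.png",cv2.resize(I[40:240,0:410,::-1],None,fx=1.9,fy=1.9,interpolation=2))
E
```

```text
11.7 [0.6837 0.2607 0.3288] [[-0.997, 0.083, 0.0], [0.083, 0.997, 0.0], [-0.0, 0.0, -1.0]] 0.0007487207562650729 [ 0.54  0.36 -1.28]
[315. 150.]
[ 40. 147.]
[-235.  147.]
60 ((314.4086380004883, 142.2446517944336), (110.5299072265625, 116.93959045410156), np.int32(6407)) [605.5 260.7  38. ]
65 ((314.4756622314453, 142.2046127319336), (111.46302032470703, 116.62974548339844), np.int32(6858)) [605.5 260.7  38. ]
70 ((313.9158401489258, 141.4458122253418), (113.419189453125, 115.1005859375), np.int32(10033)) [604.9 260.4  38. ]
```

View pics/w3c.png

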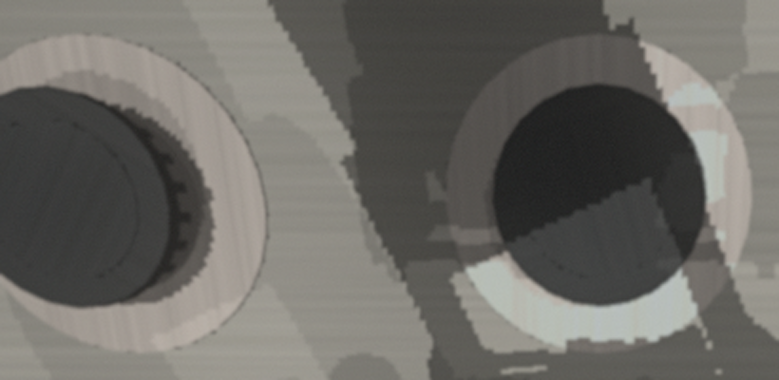

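The cap centre is now (605.5, 260.7), concentric with its ring at (600,193 in the crop). I'll check with a light press that it is level and firm.

Call:
{"method": "carry_out", "body": {
  "deltas": [
    [62,-6,50,0,0,0,0],
    [62,-6,80,0,0,0,0],
    [62,-6,96,0,0,0,0],
    [62,-6,102,0,0,0,0],
    [62,-6,104,0,0,0,0],
    [62,-6,105,0,0,0,0],
    [62,-6,105,0,0,0,0],
    [62,-6,105,0,0,0,0]
  ]
}}

```text
clock: 12.55
tcp_pos: [0.6209, 0.2597, 0.2243]
ee_rot: [[-0.997, 0.083, -0.003], [0.083, 0.997, -0.001], [0.003, -0.001, -1.0]]
wrist_force: [-14.4, -3.1, 19.8]
finger_gap: 0.0002
finger_force: 10.0
```

Call:
{"method": "carry_out", "body": {
  "deltas": [
    [0,0,1,0,0,0,0],
    [0,0,1,0,0,0,0],
    [0,0,1,0,0,0,0]
  ]
}}

```text
clock: 12.85
tcp_pos: [0.6209, 0.2597, 0.2242]
ee_rot: [[-0.997, 0.083, -0.002], [0.083, 0.997, -0.0], [0.002, -0.001, -1.0]]
wrist_force: [-19.2, -5.2, 28.7]
finger_gap: 0.0003
finger_force: 14.5
```

Call:
{"method": "carry_out", "body": {
  "deltas": [
    [0,0,-8,0,0,0,0],
    [30,0,-8,0,0,0,0],
    [30,0,-8,0,0,0,0],
    [30,0,-3,0,0,0,0],
    [30,0,-1,0,0,0,0],
    [30,0,0,0,0,0,0],
    [30,0,0,0,0,0,0]
  ]
}}

```text
clock: 13.55
tcp_pos: [0.5918, 0.2622, 0.2242]
ee_rot: [[-0.997, 0.083, -0.001], [0.083, 0.997, -0.0], [0.001, -0.0, -1.0]]
wrist_force: [-15.2, -4.5, 25.7]
finger_gap: 0.0003
finger_force: 13.2
```

Both halves are at the same 38.2 mm and solid, so the cap is seated. I'll retreat straight up, take a last look and hand in.

Call:
{"method": "carry_out", "body": {
  "deltas": [
    [0,0,-30,0,0,0,0],
    [0,0,-75,0,0,0,0],
    [0,0,-120,0,0,0,0],
    [-60,0,-160,0,0,0,0],
    [-90,0,-160,0,0,0,0],
    [-90,0,-160,0,0,0,0],
    [-90,0,-160,0,0,0,0],
    [-90,0,-160,0,0,0,0]
  ]
}}

```text
clock: 14.35
tcp_pos: [0.681, 0.2548, 0.3815]
ee_rot: [[-0.997, 0.083, -0.002], [0.083, 0.997, -0.0], [0.002, -0.001, -1.0]]
wrist_force: [-1.1, 0.7, 0.8]
finger_gap: 0.0005
finger_force: 0.0
```

```bash
python3 - <<'E'
from h import *
a=manip.snapshot("scene");cv2.imwrite("pics/scene1.png",a[:,:,::-1])
cv2.imwrite("pics/s1c.png",cv2.resize(a[180:330,90:570,::-1],None,fx=1.6,fy=1.6,interpolation=2))
E
```

```text
(no output)
```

View pics/s1c.png

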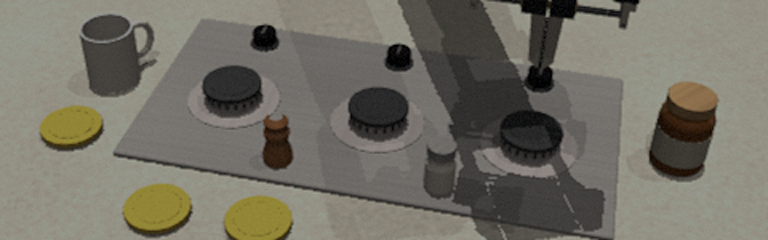

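The three caps lie level at crop px (232,84), (378,110) and (530,132), and the bystanders are where they were.

```bash
python3 -c "
from workcell import manip
print(manip.job_done())"
```

```text
the job is handed in; nothing more can be done
None
```

The left cap was the one off its seat; I pressed all three left to right, nudged it in, and all three now look flat and centred with the bystanders where they stood, so the job is handed in (14.4 s on the clock, no verdict shown).

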